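# Unhook the parts tray and stand it on the build plate

### The arm

A 6-joint arm with a two-finger parallel gripper is mounted at the origin on the work surface. World frame = base frame: x ahead of the robot, y to its left, z up, the work surface at z = 0. Lengths are in m, angles in degrees, forces in N, time in s.
With the tool pointing down it reaches from about 0.3 to 0.75 m from the base axis. Payload 8.5 kg.
Tool frame: the origin (TCP) lies on the centre line of the jaws, within the pads' length; the fingertips stand 25 mm ahead of it and the grasp point (between the pads) lies 6 mm ahead of it; z points along the fingers, y is the line along which they close (so a half turn about z gives the same grasp; the last joint's range is limited). The gripper opens to 85 mm and grips with 20 to 120 N. Pads are 22 mm wide; open, the fingers measure 114 mm over their backs; the gripper's body (76 mm by 85 mm) begins 54 mm behind the grasp point. The pads swing forward as they close: fully open they stand 13 mm farther back than shut.
Start: joints at [60.888, 21.807, 74.336, -0, 83.858, -12.336], TCP at [0.159, 0.527, 0.226] pointing down, gripper open.
Joint ranges: [-178.18, 178.18], [-50.72, 133.34], [12.68, 142.11], [-81.47, 261.47], [9.98, 163.14], [-165.26, 165.26]. Speed limits (degrees/s): [136.94, 136.94, 180, 180, 180, 180].

### API

Orientations are given as a 3x3 rotation matrix whose columns are the frame's x, y, z axes.
In Python, from rig import telemetry, optics, env gives the robot as it stands.
- The arm moves only by the tool send_rows, never from a script. Its argument "deltas" is a list that holds one entry, the list of rows, each a list of 7 numbers: the shift along the tool's x, y, z in m, then the turn, a rotation vector about the tool's x, y, z in rad, then the opening, from -1 (shut) to 1 (fully open), so that 0 is half open. In form: [[[x, y, z, ax, ay, az, grip], ...]]. A call has 1 to 12 rows; each row shifts and turns the commanded pose from where the row before left it, along the tool's axes as they then stand; what a row does not reach is not made up. A row lasts 1/8 s, in which the tool goes at most 62.5 mm and 10.7 degrees, less where a joint would pass 70% of its speed; a pose out of reach is approached as far as the arm can. A call is refused whole if a number of a shift passes 0.0625 or a number of a turn 0.188, either way. A call with a gripper value outside its range is refused whole. The fingers move at their own pace and stop on an object; "squeeze" is the grip in N (left out, the last holds). Time passes only in rows, so rows that do not move let the fingers close. It gives the time, the measured TCP pose, the force, the opening and the grip force at its end, in the units of the state.
- telemetry.observe(): the state, without advancing time (a new reading comes with each control period).
- optics.get_image(name): name is "side" or "top" or "wrist"; returns a dict with "image" (420x560x3 uint8, red, green, blue), "range_z" (420x560 float32, m along the optical axis (not along the pixel's ray), 0 where there is no reading), "K" (3x3 intrinsics, pixels), "rvec" (rotation vector, rad) and "tvec" (3), from world to camera coordinates, as OpenCV has them; the wrist camera has in their place "hand_eye" (4x4, takes a point from camera to tool coordinates, whose origin is the TCP and whose axes are the flange's). Camera axes: x right, y down, z forward; pixel columns grow to the right and rows downward; lengths in m; the calibration is good to about 2 mm. A picture is of the moment at which its call begins: read the wrist's pose just before it.
- env.close_job(): hands the job in; it is judged then, once.
The state is a dict: "time_s": time; "q": joint angles; "qvel": joint speeds; "joint_efforts": joint torques, N m; "position": TCP position; "tool_rot": TCP orientation; "ft_force": force on the tool from outside, world axes, zero at the start; "wrist_torque": the same for the moment, N m; "grip_width": finger opening in m; "gripper_force": force on a finger pad.
Only numpy, scipy, OpenCV 4.12 (cv2) and the standard library are available. Lean on these libraries where they do the work, as an engineer would, in place of code of your own. Each camera call takes 0.05 s, during which the arm holds its last target. There are 200 camera calls.

### The job

Two printed hangers hang on the low grey board, each by a keyhole on one big screw: an open tray like a small bin, and a rack with a flat shelf with holes. Lift the tray until the wide part of its keyhole is over the screw head, pull it off, and stand it gently upright in the middle of the black build plate lying in front of the board. Let go of it there, and leave the rack hanging.

Things in the scene. Friction and masses are not known exactly. Their poses are not given: they have to be found in the camera images.
- tray: Ivory bin 66 mm deep (x), 90 wide (y), 40 high on an upright back plate 90 wide, 155 high, 6 thick (mid-plane at x = -30). Origin: centre of underside; z up, x out of the board, away from the robot. Plate's top 50 mm stand free above the board: pinch across the 6 mm. Keyhole at y = 0: slot 12 wide, z 80 to 94; below it a 30 x 30 opening, z 50 to 80. About 0.16 kg. Hangs upright, within 2 degrees.
- board: Grey upright board on feet, fixed, 430 mm wide (y), 12 thick, top 125 above the table; origin at the table, mid-thickness; +x is its front, away from the robot. Screws at y = -130, 0, 130, z = 110, along +x: shank 8, head 16 diameter, 5 thick, outer face 14 from the board. Hung parts: underside at z = 20, shank in slot top. Lift 25 mm (18 to 32) to clear the head, then pull over 20 mm along +x.
- plate: Black flat build plate fixed on the table in front of the board, 150 mm (x) by 220 mm (y), 3 mm thick. Origin: centre of its underside, on the table; z up. Two small prints (up to 40 mm high) stand at two opposite corners of it, about 110 mm from its centre.
- rack: Tool rack, ivory, hung on another screw by the same kind of keyhole back plate (90 x 155 x 6 mm), but with a flat shelf with three round holes, 50 mm deep, 22 mm above its lower edge, in place of the bin. Must stay hanging. Origin: centre of the bottom, 30 mm in front of the plate's mid-plane; z up, x out of the board.
There are look-alikes about, which are no part of the job. Leave any green or purple look-alike of the tray alone.

How it is judged (in metres and radians):
At the end, for the whole second after the job is handed in: The tray stands at rest and upright (within 10 degrees) on the build plate, the centre of its underside within 45 mm of the plate's centre; the rack still hangs in its place (within 25 mm and 15 degrees) (horizontal distance between tray and plate below 0.045 m and z of tray in the frame of plate between -0.003 and 0.009 m and angle between tray's own z axis and vertical below 0.17 rad and linear speed of tray below 0.03 m/s and distance of rack from where it was at the start of the episode below 0.025 m and angle between rack's own z axis and vertical below 0.26 rad); the robot touches nothing.
It fails at once if the tray is dropped or slammed down (faster than 0.6 m/s with its underside less than 30 mm above the table) (height (world z) of tray below 0.03 m and linear speed of tray above 0.6 m/s).
It also fails if it takes over 40 s, if anything falls off the work surface, if the arm or the gripper's body presses on something with over 40 N, if the wrist force passes 120 N, or if a joint passes its speed limit or range.

## Working session

There is one attempt and no reset: what is moved stays moved. The work goes in short steps, Python scripts to look and compute and a tool call to move; the robot and the scene stay as the last step left them, time stands still between calls to the robot, and variables do not carry over. Pictures are saved under pics/ and viewed, at most 10 in all, crops included, and the job is handed in when it is done.

Besides the shell and the picture viewer there is one more tool, called after "Emit:" as name([rows], argument=value, ...), one row to a line, values as JSON. send_rows: Moves the arm, as the interface text tells. Its arguments: {"type":"object","properties":{"deltas":{"type":"array"},"squeeze":{"type":"number"}},"required":["deltas"]}

```bash
mkdir -p pics; ls
cat > h.py <<'E'
import numpy as np, cv2
from rig import telemetry, optics, env
def pts(d, wrist_state=None):
    """world point map from range image"""
    z=d["range_z"].astype(float); K=d["K"]; h,w=z.shape
    u,v=np.meshgrid(np.arange(w),np.arange(h))
    c=np.stack([(u-K[0,2])/K[0,0]*z,(v-K[1,2])/K[1,1]*z,z],-1)
    if wrist_state is None:
        R=cv2.Rodrigues(np.array(d["rvec"],float))[0]; t=np.array(d["tvec"],float).ravel()
        P=(c-t)@R
    else:
        H=np.array(d["hand_eye"]); P=c@H[:3,:3].T+H[:3,3]
        P=P@np.array(wrist_state["tool_rot"]).T+np.array(wrist_state["position"])
    P[z==0]=np.nan
    return P
def save(n,im): cv2.imwrite(n,im[...,::-1])
E
python3 - <<'E'
from h import *
s=telemetry.observe(); print({k:np.round(v,3).tolist() for k,v in s.items()})
t=optics.get_image("top"); sd=optics.get_image("side")
np.savez("v0.npz",ti=t["image"],tp=pts(t),si=sd["image"],sp=pts(sd))
im=np.hstack([t["image"],sd["image"]])
save("pics/a.png",t["image"]); save("pics/b.png",sd["image"])
for d in(t,sd):
    R=cv2.Rodrigues(np.array(d["rvec"],float))[0]; print(-R.T@np.array(d["tvec"]).ravel(),R[2])
E
```

```text
pics
{'time_s': 0.0, 'q': [60.887, 21.841, 74.386, -0.0, 83.857, -12.336], 'qvel': [-0.004, 0.071, -0.026, 0.011, 0.022, -0.016], 'joint_efforts': [-0.0, -44.845, -23.127, -0.0, 0.005, -0.0], 'position': [0.159, 0.526, 0.226], 'tool_rot': [[-0.957, 0.289, -0.001], [0.289, 0.957, -0.001], [0.0, -0.001, -1.0]], 'ft_force': [0.255, -0.099, 0.199], 'wrist_torque': [0.006, -0.034, -0.002], 'gripper_force': 0.0, 'grip_width': 0.085}
[0.45779135 0.10243307 0.83895599] [ 0.08807532 -0.03108643 -0.99562863]
[ 0.2938931  -0.48105521  0.74074899] [ 0.24305437  0.63305837 -0.73495692]
```

View pics/a.png

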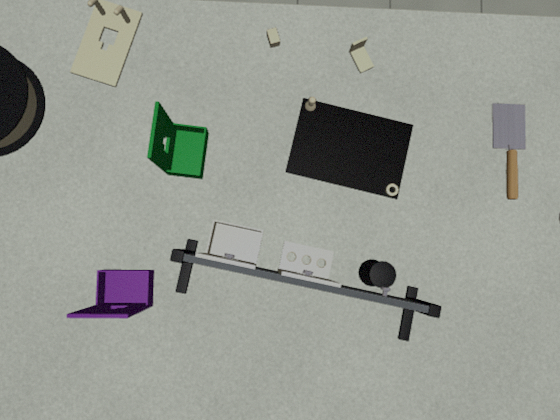

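View pics/b.png

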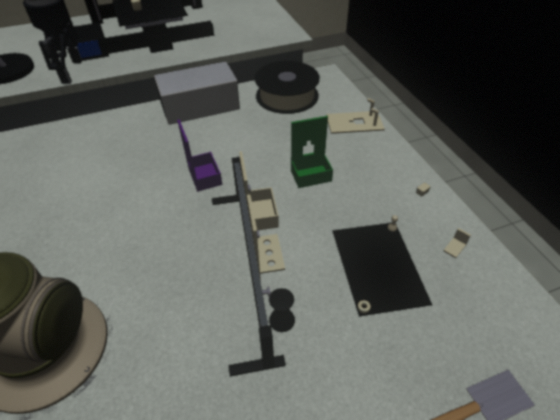

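The top view shows the board running from (180,256) to (435,310), with its front facing up-image (+x), and the black plate around (350,148). Things that could be taken for the tray:
- ivory bin hanging on the board (236,243)
- rack with three holes (307,258)
- green bin (180,145)
- purple bin (120,292)
- flat ivory panel lying down (105,45)

I choose the ivory bin at (236,243). In the side view it is at (262,208).

Run:
```python
from h import *
v=np.load("v0.npz"); P=v["tp"]; im=v["ti"].astype(int)
hsv=cv2.cvtColor(v["ti"],cv2.COLOR_RGB2HSV)
def show(n,m):
    q=P[m]; q=q[~np.isnan(q[:,0])]
    r=cv2.minAreaRect(q[:,:2].astype(np.float32)*1000); print(n,len(q),"rect mm",np.round(r[0],1),np.round(r[1],1),round(r[2],2),"z",np.round(np.percentile(q[:,2],[5,50,95]),3))
    return q
uu,vv=np.meshgrid(np.arange(560),np.arange(420))
win=lambda a,b,c,d:(uu>=a)&(uu<=b)&(vv>=c)&(vv<=d)
k=(hsv[...,2]<60)
show("plate",cv2.erode((k&win(280,420,92,205)).astype(np.uint8),np.ones((3,3)))>0)
show("board top",win(170,440,240,325)&(np.abs(P[...,2]-.125)<.006))
show("tray plate top",win(190,264,215,285)&(P[...,2]>.165))
show("rack plate top",win(268,350,235,300)&(P[...,2]>.165))
m=win(190,264,215,285)&(P[...,2]>.05)&(P[...,2]<.075); show("tray rim",m)
m=win(195,264,215,285)&(P[...,2]>.012)&(P[...,2]<.16); show("tray all",m)
z=np.round(P[...,2]*1000)
print(z[222:272:3,200:268:5])
save("pics/c.png",cv2.resize(v["ti"][200:300,170:350],None,fx=4,fy=4,interpolation=cv2.INTER_CUBIC))
```

```text
plate 7764 rect mm [662.2 -61.3] [213.4 143.9] 78.17 z [0.001 0.004 0.006]
board top 2190 rect mm [414.9  29.3] [439.1  29.5] 79.52 z [0.123 0.126 0.128]
tray plate top 262 rect mm [443.5 155.8] [89.6  6. ] 79.59 z [0.173 0.175 0.177]
rack plate top 260 rect mm [419.9  28.3] [89.7  6.1] 79.51 z [0.173 0.175 0.177]
tray rim 269 rect mm [473.2 156.3] [131.   66.3] 79.5 z [0.054 0.06  0.067]
tray all 2390 rect mm [465.1 145.4] [113.8  78.1] 79.59 z [0.022 0.026 0.127]
[[  1.   1.   1.  39.  60.  59.   1.   3.   1.   0.  -2.   1.  -1.  -0.]
 [  0.  -1.   2.  26.  25.  24.  nan  63.  -0.   2.  -1.   2.   3.   1.]
 [  1.   3.   1.  25.  24.  23.  27.  26.  24.  55.  62.   1.  -0.  -1.]
 [ -1.   0.  59.  26.  25.  25.  25.  22.  25.  25.  23.  27.  60.  -2.]
 [  3.  -1.  61.  25.  26.  26.  22.  27.  23.  25.  22.  25.  23.   1.]
 [  0.   3.  61.  23.  25.  25.  25.  23.  25.  24.  24.  24.  59.   2.]
 [  1.   0.  52.  26.  24.  25.  25.  27.  27.  27.  24.  24.  59.   0.]
 [ -1.   2.  42.  24.  26.  24.  24.  25.  25.  25.  24.  25.  37.  -1.]
 [  1.   3.  28.  26.  24.  26.  24.  26.  26.  25.  24.  26.   3.  -0.]
 [  1.   1.  25.  25.  25.  24.  24.  24.  26.  26.  24.  27.   0.   0.]
 [ -1.  59.  23.  25.  24.  26.  25.  25.  24.  25.  25.  26.  -1.  -2.]
 [173. 176. 132.  53.  25. 116. 119.  26.  24.  24.  25.  22.   1.  -0.]
 [125. 176. 176. 174. 177. 119. 114.  26.  23.  25.  26.  60.  -1.   0.]
 [124. 127. 127. 125. 175. 174. 177. 175. 104.  25.  25.  60.   1.   3.]
 [123. 125. 125. 126. 126. 124. 175. 176. 175. 176. 162.  89.  -0.  -1.]
 [ -2.   1.  -2. 125. 125. 126. 125. 124. 127. 175. 176.  44.   0.   1.]
 [  1.   3.   3.   0.   2. 124. 125. 125. 126. 127. 126. 125. 126.  86.]]
```

View pics/c.png

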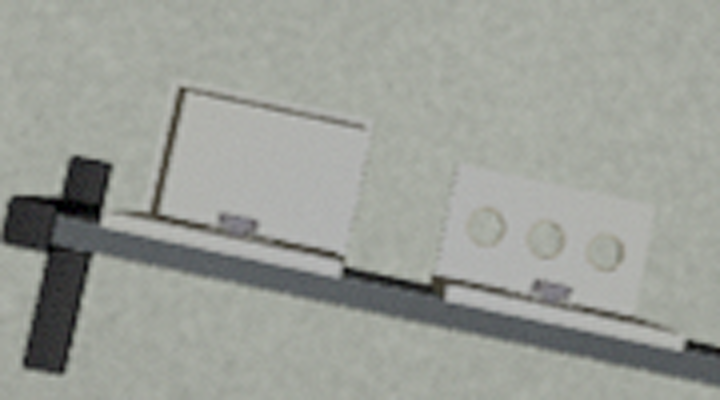

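Crop: the bin hanging at the left end of the board, with its screw head at about (237,223) of the crop, is ivory with walls and has no holes, so it is the tray. The rack with three holes is to its right at (546,238). Plate mid-plane is at (443.5, 155.8) mm, board yaw -10.45°. Next I turn the tool so that its y lies along the board normal.

Emit:
send_rows([
  [[0,0,-0.005,0,0,0.18,0],[0,0,-0.005,0,0,0.183,0],[0,0,-0.005,0,0,0.183,0],[0,0,-0.005,0,0,0.183,0],[0,0,-0.005,0,0,0.183,0],[0,0,-0.005,0,0,0.183,0],[0,0,-0.005,0,0,0.183,0],[0,0,-0.005,0,0,0.183,0],[0,0,0,0,0,0,0]],
], squeeze=60)

```text
time_s: 1.23
position: [0.1587, 0.5266, 0.2664]
tool_rot: [[0.18, 0.984, 0.0], [0.984, -0.18, -0.0], [-0.0, 0.0, -1.0]]
ft_force: [0.0, 0.2, -0.1]
grip_width: 0.0431
gripper_force: 0.0
```

```bash
cat >> h.py <<'E'
def todo(p, yaw=-10.45):
    """tool-frame shift and turn from the measured pose to p with tool down, tool y at yaw"""
    from scipy.spatial.transform import Rotation as Ro
    s=telemetry.observe(); R=np.array(s["tool_rot"]); a=np.radians(yaw)
    y=np.array([np.cos(a),np.sin(a),0]); z=np.array([0,0,-1.]); T=np.c_[np.cross(y,z),y,z]
    print("t",s["time_s"],"pos",np.round(s["position"],4),"F",np.round(s["ft_force"],1),"w",round(s["grip_width"],4),"gf",round(s["gripper_force"],1))
    print("shift",np.round(R.T@(np.array(p)-s["position"]),4),"turn",np.round(Ro.from_matrix(R.T@T).as_rotvec(),4))
E
python3 -c "
from h import *
todo([.4435,.1558,.24])"
```

```text
t 1.225 pos [0.1587 0.5266 0.2664] F [ 0.   0.2 -0.1] w 0.0431 gf 0.0
shift [-0.3133  0.347   0.0264] turn [0.    0.    0.001]
```

Emit:
send_rows([
  [[-0.0285,0.0315,0,0,0,0,0],[-0.0285,0.0315,0,0,0,0,0],[-0.0285,0.0315,0,0,0,0,0],[-0.0285,0.0315,0,0,0,0,0],[-0.0285,0.0315,0,0,0,0,0],[-0.0285,0.0315,0,0,0,0,0],[-0.0285,0.0315,0,0,0,0,0],[-0.0285,0.0315,0,0,0,0,0],[-0.0285,0.0315,0,0,0,0,0],[-0.0285,0.0315,0,0,0,0,0],[-0.0283,0.032,0,0,0,0,0],[0,0,0,0,0,0,0]],
])

```text
time_s: 2.72
position: [0.4441, 0.1535, 0.2657]
tool_rot: [[0.181, 0.983, -0.001], [0.983, -0.181, -0.0], [-0.001, -0.001, -1.0]]
ft_force: [-0.3, -0.1, -0.4]
grip_width: 0.0426
gripper_force: 0.0
```

Run:
```python
from h import *
s=telemetry.observe(); d=optics.get_image("wrist"); P=pts(d,s)
q=P[(P[...,2]>.165)&(P[...,2]<.185)]
q=q[np.abs(q[:,:2]-[.4435,.1558]).max(1)<.07]
r=cv2.minAreaRect(q[:,:2].astype(np.float32)*1000); print(len(q),r,np.median(q[:,2]))
save("pics/w.png",d["image"])
todo([.4435,.1558,.161])
```

```text
940 ((442.78765869140625, 155.81878662109375), (90.69805145263672, 5.453543186187744), 79.4280014038086) 0.1732715285553313
t 2.775 pos [0.4432 0.1546 0.2658] F [-0.7 -0.  -0.6] w 0.0424 gf 0.0
shift [0.0012 0.0002 0.1048] turn [-0.0012  0.0002  0.0007]
```

View pics/w.png

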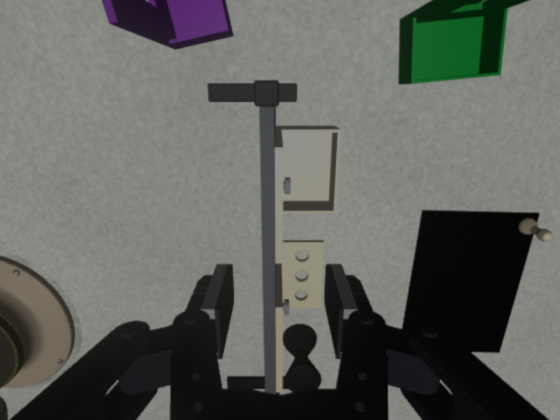

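Wrist view: the jaws straddle the plate line, with the tray bin at (307,170), the rack at (302,275) and the board at (267,250). The close measurement agrees to within 1 mm. Next I descend, then close.

Emit:
send_rows([
  [[0.001,0,0.02,0,0,0,0],[0,0,0.025,0,0,0,0],[0,0,0.025,0,0,0,0],[0,0,0.02,0,0,0,0],[0,0,0.015,0,0,0,0],[0,0,0,0,0,0,-0.5],[0,0,0,0,0,0,-1],[0,0,0,0,0,0,-1],[0,0,0,0,0,0,-1],[0,0,0,0,0,0,-1]],
])

```text
time_s: 4.03
position: [0.4436, 0.1564, 0.162]
tool_rot: [[0.182, 0.983, 0.002], [0.983, -0.182, 0.0], [0.001, 0.002, -1.0]]
ft_force: [1.3, 0.9, 4.3]
grip_width: 0.0035
gripper_force: 60.6
```

```bash
python3 -c "
from h import *
todo([.4435,.1558,.186])"
```

```text
t 4.025 pos [0.4436 0.1564 0.162 ] F [1.3 0.9 4.3] w 0.0035 gf 60.6
shift [-0.0006  0.0001 -0.024 ] turn [ 0.0016 -0.0006 -0.0006]
```

Emit:
send_rows([
  [[0,0,-0.004,0,0,0,-1],[0,0,-0.007,0,0,0,-1],[0,0,-0.008,0,0,0,-1],[0,0,-0.006,0,0,0,-1],[0,0,0,0,0,0,-1],[0,0,0,0,0,0,-1]],
])

```text
time_s: 4.78
position: [0.4431, 0.1563, 0.1863]
tool_rot: [[0.182, 0.983, -0.0], [0.983, -0.182, -0.0], [-0.0, -0.0, -1.0]]
ft_force: [0.2, -0.7, -2.0]
grip_width: 0.0037
gripper_force: 59.8
```

Run:
```python
from h import *
todo([.4435,.1558,.186])
t=optics.get_image("top"); P=pts(t)
uu,vv=np.meshgrid(np.arange(560),np.arange(420))
w=(uu>=185)&(uu<=275)&(vv>=205)&(vv<=290)
print("floor z mm",np.nanmedian(P[228:245,222:250,2])*1000)
sd=optics.get_image("side"); save("pics/s1.png",cv2.resize(sd["image"][100:300,150:400],None,fx=3,fy=3))
```

```text
t 4.775 pos [0.4431 0.1563 0.1863] F [ 0.2 -0.7 -2. ] w 0.0037 gf 59.8
shift [-0.0005  0.0005  0.0003] turn [-0.0001  0.     -0.0006]
floor z mm 484.26309935628353
```

View pics/s1.png

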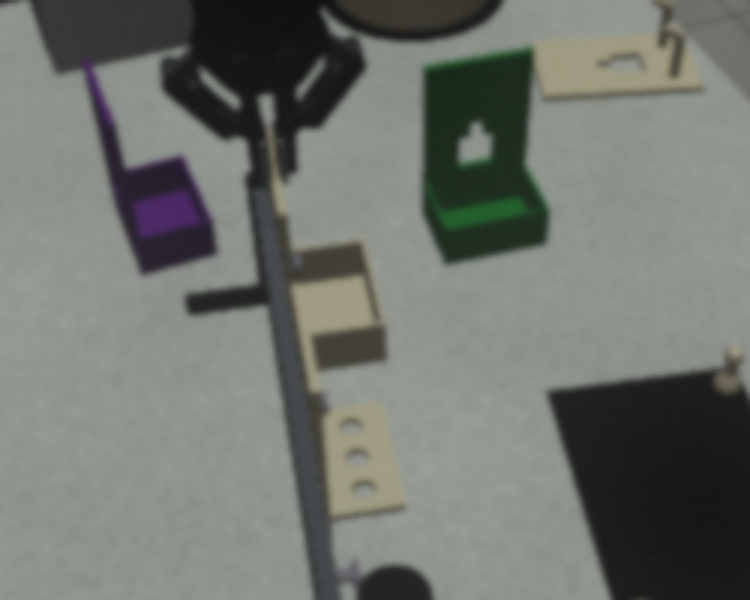

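Side view: the tray, gripped at its plate top (272,140), is raised with the bin at (340,305). The rack still hangs at (362,455). The weight shows as -2 N. Next I pull straight out.

Emit:
send_rows([
  [[0,0.004,0,0,0,0,-1],[0,0.006,0,0,0,0,-1],[0,0.006,0,0,0,0,-1],[0,0.006,0,0,0,0,-1]],
])

```text
time_s: 5.38
position: [0.4652, 0.1522, 0.1863]
tool_rot: [[0.182, 0.983, -0.0], [0.983, -0.182, -0.0], [-0.0, -0.0, -1.0]]
ft_force: [-1.3, -0.4, -1.5]
grip_width: 0.004
gripper_force: 59.8
```

Emit:
send_rows([
  [[0,0.006,0,0,0,0,-1],[0,0.008,0,0,0,0,-1],[0,0.01,0,0,0,0,-1],[0,0.012,0,0,0,0,-1],[0,0,0,0,0,0,-1]],
])

```text
time_s: 6.0
position: [0.501, 0.1455, 0.1862]
tool_rot: [[0.182, 0.983, 0.0], [0.983, -0.182, -0.0], [-0.0, 0.0, -1.0]]
ft_force: [-0.6, 0.4, -3.6]
grip_width: 0.0034
gripper_force: 59.8
```

Run:
```python
from h import *
todo([.6327,-.0559,.25])
t=optics.get_image("side"); P=pts(t)
save("pics/s2.png",cv2.resize(t["image"][100:300,150:400],None,fx=3,fy=3))
```

```text
t 6.0 pos [0.501  0.1455 0.1862] F [-0.6  0.4 -3.6] w 0.0034 gf 59.8
shift [-0.174   0.1662 -0.0638] turn [ 0.0002  0.     -0.0011]
```

View pics/s2.png

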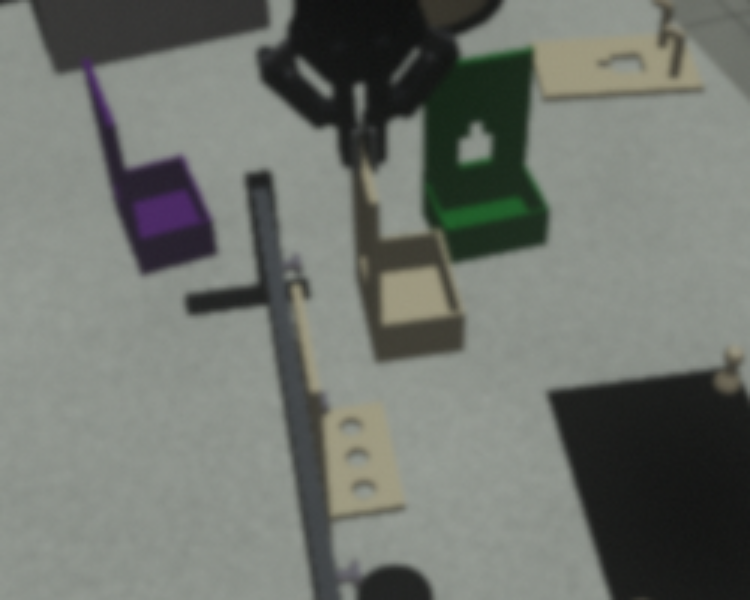

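Side view: the tray is clear of the board and hangs upright in the gripper (bin at (420,300)). The rack is untouched at (362,455) and the empty screw shows at (293,268). Next I carry it over.

Emit:
send_rows([
  [[-0.008,0.008,-0.01,0,0,0,-1],[-0.014,0.014,-0.014,0,0,0,-1],[-0.02,0.019,-0.012,0,0,0,-1],[-0.02,0.019,-0.004,0,0,0,-1],[-0.02,0.019,0,0,0,0,-1],[-0.02,0.019,0,0,0,0,-1],[-0.02,0.019,0,0,0,0,-1],[-0.02,0.019,0,0,0,0,-1],[-0.016,0.015,0,0,0,0,-1],[-0.01,0.009,0,0,0,0,-1],[-0.006,0.006,0,0,0,0,-1],[0,0,0,0,0,0,-1]],
])

```text
time_s: 7.55
position: [0.6317, -0.0556, 0.2265]
tool_rot: [[0.182, 0.983, -0.0], [0.983, -0.182, 0.0], [0.0, -0.0, -1.0]]
ft_force: [0.2, 0.2, -2.6]
grip_width: 0.0036
gripper_force: 59.8
```

Run:
```python
from h import *
todo([.6327,-.0559,.1447])
t=optics.get_image("side"); P=pts(t)
save("pics/s3.png",cv2.resize(t["image"][130:330,230:480],None,fx=3,fy=3))
```

```text
t 7.55 pos [ 0.6317 -0.0556  0.2265] F [ 0.2  0.2 -2.6] w 0.0036 gf 59.8
shift [-0.0001  0.001   0.0818] turn [-0.     -0.0001 -0.0008]
```

View pics/s3.png

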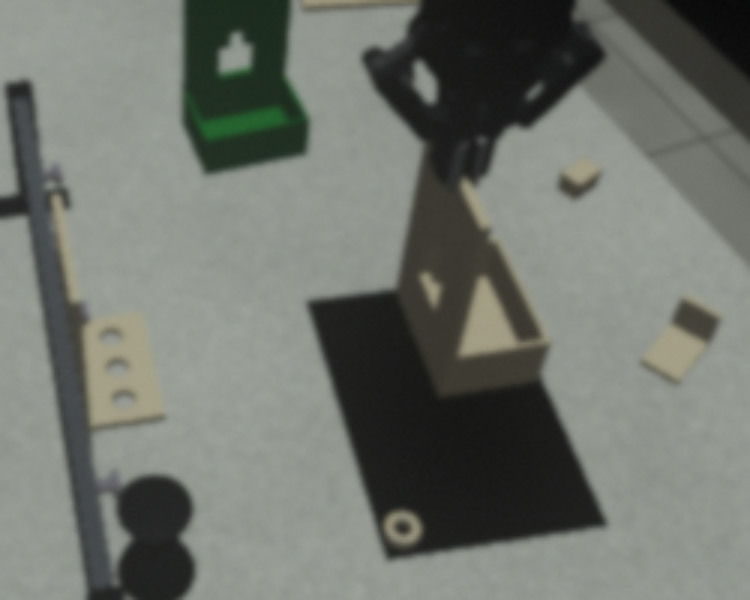

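Side view: the tray is held upright above the plate (bin at (500,350), elevated), with the ring print at (403,528) well clear. Next I lower it, slowly at the end.

Emit:
send_rows([
  [[0,0.001,0.012,0,0,0,-1],[0,0,0.018,0,0,0,-1],[0,0,0.018,0,0,0,-1],[0,0,0.013,0,0,0,-1],[0,0,0.008,0,0,0,-1],[0,0,0.005,0,0,0,-1],[0,0,0.003,0,0,0,-1],[0,0,0.002,0,0,0,-1],[0,0,0,0,0,0,-1]],
])

```text
time_s: 8.72
position: [0.6327, -0.0557, 0.1476]
tool_rot: [[0.182, 0.983, 0.0], [0.983, -0.182, -0.0], [-0.0, 0.0, -1.0]]
ft_force: [0.2, -0.6, -1.7]
grip_width: 0.0037
gripper_force: 59.8
```

Emit:
send_rows([
  [[0,0,0.001,0,0,0,-1],[0,0,0.001,0,0,0,-1],[0,0,0,0,0,0,-1]],
])

```text
time_s: 9.1
position: [0.6327, -0.0557, 0.1455]
tool_rot: [[0.182, 0.983, 0.0], [0.983, -0.182, 0.0], [0.0, 0.0, -1.0]]
ft_force: [0.1, -0.0, -1.4]
grip_width: 0.0039
gripper_force: 59.8
```

Emit:
send_rows([
  [[0,0,0.001,0,0,0,-1],[0,0,0,0,0,0,-1]],
])

```text
time_s: 9.35
position: [0.6329, -0.0558, 0.1454]
tool_rot: [[0.182, 0.983, 0.001], [0.983, -0.182, -0.0], [-0.0, 0.001, -1.0]]
ft_force: [-1.2, 0.5, 6.3]
grip_width: 0.0039
gripper_force: 60.7
```

Contact: the force reads +6.3 N upward. Next I open gently and retreat upward.

Emit:
send_rows([
  [[0,0,0,0,0,0,-0.8],[0,0,0,0,0,0,-0.5],[0,0,0,0,0,0,-0.2],[0,0,0,0,0,0,-0.1],[0,0,-0.01,0,0,0,-0.1],[0,0,-0.02,0,0,0,-0.1],[0,0,-0.03,0,0,0,-0.1],[0,0,-0.03,0,0,0,-0.1],[0,0,-0.03,0,0,0,-0.1],[0,0,0,0,0,0,-0.1]],
])

```text
time_s: 10.6
position: [0.6334, -0.0558, 0.2674]
tool_rot: [[0.182, 0.983, 0.005], [0.983, -0.182, -0.002], [-0.001, 0.006, -1.0]]
ft_force: [-0.3, -0.2, -0.3]
grip_width: 0.0383
gripper_force: 0.0
```

Run:
```python
from h import *
todo([.6327,-.0559,.1447])
t=optics.get_image("side"); P=pts(t)
save("pics/s4.png",cv2.resize(t["image"][130:330,230:480],None,fx=3,fy=3))
q=P[(P[...,2]>.145)&(P[...,2]<.163)&(abs(P[...,0]-.6327)<.03)&(abs(P[...,1]+.056)<.07)]
print("plate top",np.round(np.median(q,0),4),len(q),cv2.minAreaRect(q[:,:2].astype(np.float32)*1000))
```

```text
t 10.6 pos [ 0.6334 -0.0558  0.2674] F [-0.3 -0.2 -0.3] w 0.0383 gf 0.0
shift [-1.000e-04 -1.300e-03  1.227e-01] turn [ 0.0057  0.0005 -0.0005]
plate top [ 0.6296 -0.0611  0.1573] 251 ((631.7327880859375, -56.58454132080078), (91.06842803955078, 8.002374649047852), 79.25592041015625)
```

View pics/s4.png

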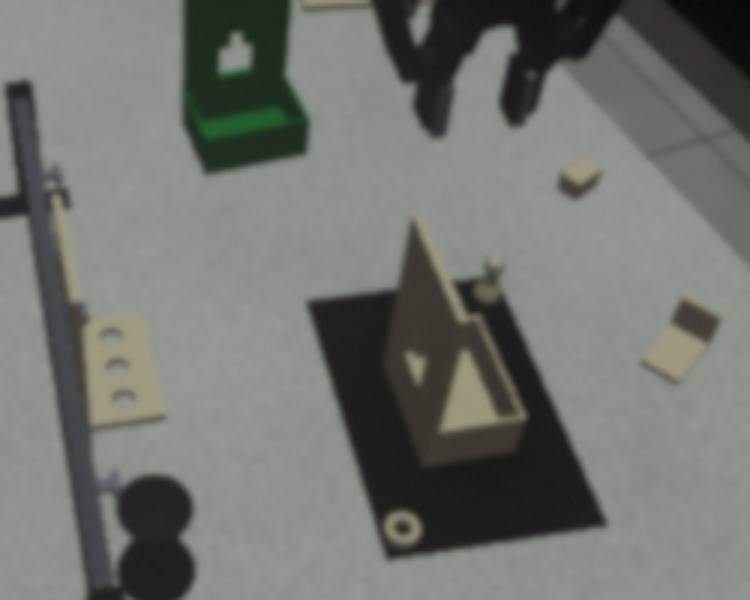

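Side view: the tray stands upright in the middle of the plate, clear of both prints. The gripper is free above it and the rack still hangs at (123,365). The tray's plate top measures within 2 mm of where I aimed.

Emit:
send_rows([
  [[0,0,0,0,0,0,-0.1],[0,0,0,0,0,0,-0.1],[0,0,0,0,0,0,-0.1]],
])

```text
time_s: 11.02
position: [0.6326, -0.0557, 0.2638]
tool_rot: [[0.182, 0.983, -0.001], [0.983, -0.182, 0.0], [0.0, -0.001, -1.0]]
ft_force: [-0.0, -0.5, 0.5]
grip_width: 0.0384
gripper_force: 0.0
```

```bash
python3 -c "
from h import *
print(env.close_job())"
```

```text
the job is handed in; nothing more can be done
None
```

The tray is off its screw and stands upright in the middle of the build plate, released, with the rack still hanging; I handed the job in at about 11 s, and the judge's verdict was not shown.

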